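# Cover the vacuum chamber and hold the pump plunger drawn

### The arm

A 7-joint arm with a two-finger parallel gripper is mounted at the origin on the work surface. World frame = base frame: x ahead of the robot, y to its left, z up, the work surface at z = 0. Lengths are in m, angles in rad, forces in N, time in s.
With the tool pointing down it reaches from about 0.4 to 0.9 m from the base axis. Payload 5.5 kg.
Tool frame: the origin (TCP) lies at the very end of the fingers, on their centre line; the grasp point (between the pads) lies 19 mm behind it; z points along the fingers, y is the line along which they close (so a half turn about z gives the same grasp; the last joint's range is limited). The gripper opens to 85 mm and grips with 20 to 120 N. Pads are 22 mm wide; open, the fingers measure 114 mm over their backs; the gripper's body (76 mm by 85 mm) begins 54 mm behind the grasp point. The pads swing forward as they close: fully open they stand 13 mm farther back than shut.
Start: joints at [1.544, 0.501, -0.427, 1.55, 0.221, 1.138, -0.21], TCP at [0.186, -0.623, 0.231] pointing down, gripper open.
Joint ranges: [-2.88, 2.88], [-0.31, 2.03], [-1.54, 1.56], [0.2, 2.42], [-1.41, 4.55], [0.19, 2.02], [-2.57, 2.57]. Speed limits (rad/s): [2.57, 2.57, 3.14, 3.14, 3.14, 3.14, 3.14].

### API

Orientations are given as a rotation vector (axis times angle).
In Python, from workcell import bot, jaws, solver, get_image, camera_model, sign_off, sensors gives the robot as it stands. The module is installed in compiled form; this text tells all that it offers. Calls block until the motion is done:
- bot.move_to(position, orientation): joint-space move of the TCP to a pose.
- bot.move_linear(position, ori=None, rate=0.15, stop_force=None): straight line of the TCP; ori=None keeps the orientation; rate is the mean speed in m/s. With stop_force (N) it stops when the force on the tool has changed by that much, and returns True; else False.
- bot.goto_joints(angles): joint-space move.
- jaws.grip(opening, force=None): opening from 0.0 (shut) to 1.0 (fully open); force is the grip in N (None keeps the last); returns when the fingers have stopped.
- bot.pause(seconds).
- solver.solve_ik(position, orientation): joint angles nearest the present ones, or None.
- get_image(name): name is "scene" or "top" or "wrist"; returns the picture (480x640x3 uint8, blue, green, red); there is no depth.
- camera_model(name): a dict with "mtx" (3x3 intrinsics, pixels), "R" (3x3) and "t" (3): a world point X has camera coordinates R X + t; the wrist camera has in their place "T_tool_cam" (4x4, takes a point from camera to tool coordinates, whose origin is the TCP and whose axes are the flange's). Camera axes: x right, y down, z forward; pixel columns grow to the right and rows downward; lengths in m; the calibration is good to about 2 mm. The wrist camera is an equidistant fisheye: a pixel r from the principal point sees the ray r / f radians off the axis. A picture is of the moment at which its call begins: read the wrist's pose just before it. camera_model takes no time and is no camera call.
A pose or a line that the arm cannot do raises bot.MotionError and nothing moves.
- sign_off(): hands the job in; it is judged then, once.
Readings, each from a call of its own:
- sensors.get_time(): time.
- sensors.get_joints(): joint angles.
- sensors.get_qvel(): joint speeds.
- sensors.get_joint_efforts(): joint torques, N m.
- sensors.get_tool_pos(): TCP position.
- sensors.get_eef_rot(): TCP orientation.
- sensors.get_contact_force(): force on the tool from outside, world axes, zero at the start.
- sensors.get_wrist_torque(): the same for the moment, N m.
- sensors.get_finger_gap(): opening from 0.0 (shut) to 1.0 (fully open).
- sensors.get_grasp_force(): force on a finger pad.
Only numpy, scipy, OpenCV 4.12 (cv2) and the standard library are available. Lean on these libraries where they do the work, as an engineer would, in place of code of your own. Each camera call takes 0.05 s, during which the arm holds its last target. There are 200 camera calls.

### The job

Put the lid on the open chamber of the little vacuum set so that it sits seated and level, setting it down without dropping it, and let go of it. Then take the knob of the pump plunger, draw the plunger straight up out of its snug barrel by about 4 cm, half of its stroke, keeping it in line so that it does not bind, and finish holding it there, still, with the lid still seated. Never pull the plunger right out, and leave the other things on the bench where they are.

Things in the scene. Friction and masses are not known exactly. Their poses are not given: they have to be found in the camera images.
- vacuum_set: white board 130 x 300 x 18 mm fixed flat on the bench (at any yaw), origin at the centre of its underside, long side along its own y, z up. An open round aluminium chamber stands at y = +85 mm and an upright aluminium pump barrel at y = -85 mm, joined by a thin pipe 35 mm above the bench. Both do not move.
- chamber_rim (a point): centre of the chamber's open mouth, level with its rim, 78 mm above the bench. The chamber is 96 mm across outside, 86 mm inside, and empty but for a small black rubber bung at its bottom, well clear of the lid.
- pump_mouth (a point): centre of the barrel's top face, 98 mm above the bench. The barrel is 40 mm across with a vertical bore of 20 mm, 80 mm deep.
- plunger: loose steel plunger, 0.15 to 0.31 kg: rod 18 mm across, 104 long, topped by a round black knob 28 mm across, 30 high. Origin: centre of the rod's lower end, z along the rod to the knob. Starts fully down: lower end 18 mm above the bench, knob from 122 to 152 mm. No spring; let go, it drops back. A scribed ring on the rod comes level with the barrel's mouth when drawn 40 mm.
- lid: loose aluminium lid, 0.13 to 0.2 kg: disc 100 mm across, 6 thick; under it a rubber plug 77 mm across, 5 deep, that enters the chamber with 4.5 mm play all round; on top a central round black knob 24 mm across, 36 high (47 in all). Origin: centre of the plug's underside. Starts flat on the bench, plug down; seated, the disc rests on the rim, origin 5 mm below it.
- beaker: open glass beaker, 68 mm across, 85 tall; a bystander. Origin: centre of underside.
- petri_dish: closed flat white petri dish without any knob, 92 mm across, 17 tall; a bystander. Origin: centre of underside.
- jar: amber jar with black cap, 64 mm across, 90 tall; a bystander. Origin: centre of underside.
- weight: brass weight with a small knob, 48 mm across, 56 tall, 0.5 kg; a bystander. Origin: centre of underside.
- spatula: spatula 180 mm long lying flat near the robot, to its right; a bystander.
- stopwatch: round grey stopwatch, 56 mm across, 15 thick, lying flat near the robot; a bystander. Origin: centre of underside.
Not all that is in view belongs to the job. There is more than one size of the plunger; the one meant has the size given above. Leave any green or yellow look-alike of the lid alone.

How it is judged:
On the way:
1. the lid sits seated and level on the chamber, let go, while the plunger is still fully down (horizontal distance between lid and chamber_rim below 0.008 m and z of lid in the frame of chamber_rim below -0.003 m and angle between lid's own z axis and vertical below 0.035 rad and contact force between the fingers and lid below 0.1 N and linear speed of lid below 0.02 m/s and z of plunger in the frame of pump_mouth below -0.074 m), for 0.2 s.
At the end, for the whole second after the job is handed in: Fingers hold the plunger still (under 10 mm/s), drawn 28 to 52 mm, in line with the barrel within 0.04 rad and pressing on it under 8 N (not jammed); the lid, untouched, is seated (plug 3 mm or more below the rim, within 8 mm of centre) and level within 0.035 rad (horizontal distance between lid and chamber_rim below 0.008 m and z of lid in the frame of chamber_rim below -0.003 m and angle between lid's own z axis and vertical below 0.035 rad and contact force between each of the arm, the fingers and lid below 0.1 N and z of plunger in the frame of pump_mouth between -0.052 and -0.028 m and horizontal distance between plunger and pump_mouth below 0.005 m and angle between the z axis of plunger and the z axis of vacuum_set, either way round below 0.04 rad and contact force between the fingers and plunger above 2 N and contact force between plunger and vacuum_set below 8 N and linear speed of plunger below 0.01 m/s); the arm keeps its last pose, push and grip.
It fails at once if the plunger is pulled nearly or wholly out of the barrel (more than 70 mm) (z of plunger in the frame of pump_mouth above -0.01 m).
It fails at once if the lid is dropped onto the chamber from over 15 mm (horizontal distance between lid and chamber_rim below 0.06 m and z of lid in the frame of chamber_rim above 0.015 m and contact force between the fingers and lid below 0.05 N).
It fails at once if the plunger is forced hard against the barrel (over 60 N) (contact force between plunger and vacuum_set above 60 N).
It fails at once if another thing on the bench is shifted by more than 30 mm (distance of any of beaker, petri_dish, jar, weight, spatula, stopwatch from where it was at the start of the episode above 0.03 m).
It also fails if it takes over 54 s, if anything falls off the work surface, if the arm or the gripper's body presses on something with over 40 N, if the wrist force passes 120 N, or if a joint passes its speed limit or range.

## Working session

There is one attempt and no reset: what is moved stays moved. The work goes in short steps, each a Python script; the robot and the scene stay as the last script left them, time stands still between calls to the robot, and variables do not carry over. Pictures are saved under pics/ and viewed, at most 10 in all, crops included, and the job is handed in when it is done.

```bash
mkdir -p pics; python3 - <<'E'
from workcell import *
import cv2,numpy as np
for n in("scene","top"):
    cv2.imwrite(f"pics/{n}0.png",get_image(n))
    m=camera_model(n); R,t=np.array(m["R"]),np.array(m["t"]); print(n,np.round(m["mtx"],1).tolist(),np.round(-R.T@t,3),np.round(R,3).tolist())
m=camera_model("wrist");print(m)
print(sensors.get_eef_rot(),sensors.get_time())
E
```

```text
scene [[489.9, 0.0, 330.0], [0.0, 489.9, 239.2], [0.0, 0.0, 1.0]] [ 1.37  -0.256  0.622] [[0.243, 0.97, -0.007], [0.513, -0.134, -0.848], [-0.823, 0.203, -0.53]]
top [[441.6, 0.0, 318.0], [0.0, 441.6, 236.9], [0.0, 0.0, 1.0]] [ 0.34  -0.033  1.139] [[0.086, -0.996, 0.004], [-0.973, -0.085, -0.212], [0.212, 0.014, -0.977]]
{'mtx': array([[371.64829954,   0.        , 320.77883241],
       [  0.        , 371.64829954, 238.22594344],
       [  0.        ,   0.        ,   1.        ]]), 'T_tool_cam': array([[ 1.29531388e-04, -9.51236750e-01, -3.08461713e-01,
         7.83248691e-02],
       [ 9.99999932e-01,  1.69103111e-05,  3.67778771e-04,
         4.04290933e-04],
       [-3.44628499e-04, -3.08461740e-01,  9.51236688e-01,
        -1.42726797e-01],
       [ 0.00000000e+00,  0.00000000e+00,  0.00000000e+00,
         1.00000000e+00]])}
[-3.10690533e+00 -4.53442283e-01  2.76803560e-04] 0.1
```

View pics/scene0.png

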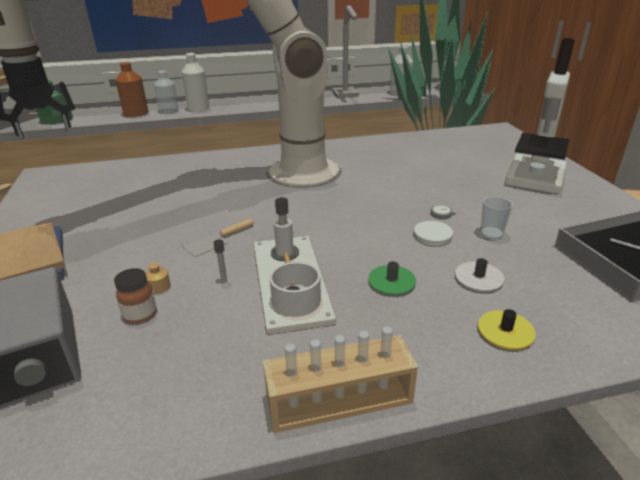

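View pics/top0.png

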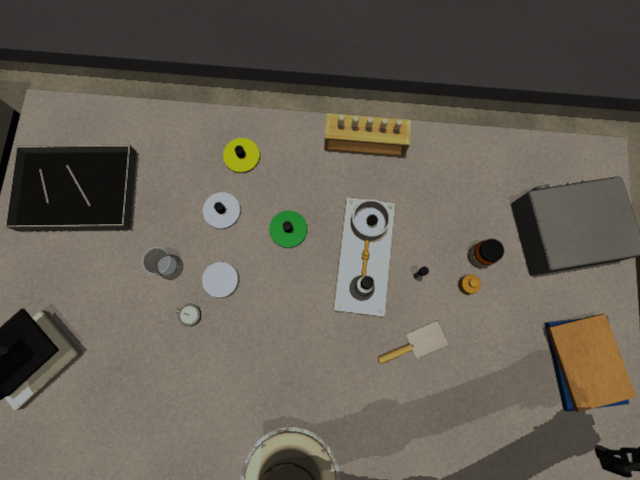

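The lid is the white/aluminium disc with a black knob: top (221,210), scene (480,275). In the top view the chamber is at (370,221), the pump knob at (366,284) and the small plunger at (420,272). The board corners are about (347,198), (395,203), (384,316) and (335,311).

```bash
cat > h.py <<'E'
from workcell import *
import cv2,numpy as np
from scipy.spatial.transform import Rotation as Ro
def ray(n,uv,z):
    m=camera_model(n);R,t=np.array(m["R"]),np.array(m["t"]);c=-R.T@t
    d=R.T@np.linalg.solve(m["mtx"],[*uv,1]);return c+d*(z-c[2])/d[2]
def pose(): return np.array(sensors.get_tool_pos()),Ro.from_rotvec(sensors.get_eef_rot()).as_matrix()
def wray(uv,z,P):
    m=camera_model("wrist");K=m["mtx"];T=m["T_tool_cam"];v=(np.asarray(uv,float)-K[:2,2])/K[0,0];r=np.hypot(*v)
    d=np.r_[v/max(r,1e-9)*np.sin(r),np.cos(r)];p,R=P
    c=p+R@T[:3,3];d=R@T[:3,:3]@d;return c+d*(z-c[2])/d[2]
def wproj(X,P):
    m=camera_model("wrist");K=m["mtx"];T=m["T_tool_cam"];p,R=P
    c=T[:3,:3].T@(R.T@(np.asarray(X)-p)-T[:3,3]);th=np.arctan2(np.hypot(c[0],c[1]),c[2]);q=c[:2]/np.hypot(c[0],c[1])
    return K[:2,2]+K[0,0]*th*q
def down(yaw): # tool down, tool y axis at angle yaw in the world
    y=np.array([np.cos(yaw),np.sin(yaw),0]);z=np.array([0,0,-1.]);return Ro.from_matrix(np.c_[np.cross(y,z),y,z]).as_rotvec()
def fz(): return np.round(sensors.get_contact_force(),1)
E
python3 - <<'E'
from h import *
im=cv2.imread("pics/top0.png");g=im[185:238,195:248];m=(g.min(2)>150).astype(np.uint8)
c=max(cv2.findContours(m,0,2)[0],key=cv2.contourArea);e=cv2.fitEllipse(cv2.convexHull(c));print(e)
print("lid",ray("top",np.array(e[0])+[195,185],.011))
B=[ray("top",u,.018) for u in [(347,198),(395,203),(384,316),(335,311)]];print(np.round(B,3))
print("ctr",np.mean(B,0)); a=(B[0]+B[1]-B[2]-B[3])/2;print("axis",a,np.hypot(*a[:2]),np.arctan2(a[1],a[0]))
print("rim",ray("top",(370,219),.078),"knob",ray("top",(367,282),.152))
print("small",ray("top",(422,271),.05),"jar",ray("top",(489,251),.09),"green",ray("top",(289,229),.02))
for y in np.arange(-3,3.2,.5):
  L=ray("top",np.array(e[0])+[195,185],.011); q=solver.solve_ik([L[0],L[1],.2],down(y)); print(round(y,1),None if q is None else np.round(q,2))
E
```

```text
((25.70313262939453, 24.541370391845703), (34.545894622802734, 36.76588821411133), 58.33547592163086)
lid [0.63611278 0.2462865  0.011     ]
[[ 0.695 -0.084  0.018]
 [ 0.692 -0.212  0.018]
 [ 0.396 -0.199  0.018]
 [ 0.398 -0.076  0.018]]
ctr [ 0.54519278 -0.14249509  0.018     ]
axis [ 0.2968854  -0.01074874  0.        ] 0.2970799178056793 -0.03618919517176947
rim [ 0.62674166 -0.14222562  0.078     ] knob [ 0.46083234 -0.13685129  0.152     ]
small [ 0.51245241 -0.28201301  0.05      ] jar [ 0.56889643 -0.43261121  0.09      ] green [0.59716695 0.06021861 0.02      ]
-3.0 [ 0.32  0.95 -1.31  1.47  0.92  1.41  2.27]
-2.5 [-0.98  0.72  0.91  1.52 -0.59  1.19 -2.47]
-2.0 [-0.57  0.56  0.24  1.51 -0.14  1.09 -2.3 ]
-1.5 [ 0.14  0.7  -0.85  1.48  0.55  1.21 -2.3 ]
-1.0 [ 0.21  0.77 -1.01  1.48  0.67  1.26 -1.87]
-0.5 [ 0.19  0.75 -0.96  1.48  0.63  1.24 -1.35]
0.0 [ 0.32  0.95 -1.31  1.47  0.92  1.41 -1.01]
0.5 [ 0.32  0.95 -1.31  1.47  0.92  1.41 -0.51]
1.0 [ 0.32  0.95 -1.31  1.47  0.92  1.41 -0.01]
1.5 [ 0.32  0.95 -1.31  1.47  0.92  1.41  0.49]
2.0 [ 0.32  0.95 -1.31  1.47  0.92  1.41  0.99]
2.5 [ 0.32  0.95 -1.31  1.47  0.92  1.41  1.49]
3.0 [ 0.32  0.95 -1.31  1.47  0.92  1.41  1.99]
```

```bash
python3 - <<'E'
from h import *
jaws.grip(1.0,40)
bot.move_to([.545,-.142,.30],down(np.pi/2));bot.pause(.3)
P=pose();a=get_image("wrist");np.savez("p1.npz",p=P[0],R=P[1])
print(P[0],sensors.get_time(),np.round(sensors.get_joints(),2))
for n,X in dict(rim=[.628,-.143,.078],knob=[.461,-.138,.152],ctr=[.545,-.142,.018]).items(): print(n,wproj(X,P))
cv2.imwrite("pics/w1.png",a)
bot.move_to([.636,.246,.20],down(np.pi/2));bot.pause(.3)
P=pose();a=get_image("wrist");np.savez("p2.npz",p=P[0],R=P[1])
print(P[0],sensors.get_time(),np.round(sensors.get_joints(),2),wproj([.636,.246,.011],P))
cv2.imwrite("pics/w2.png",a)
E
python3 -c "
import cv2,numpy as np
cv2.imwrite('pics/w12.png',cv2.resize(np.hstack([cv2.imread('pics/w1.png')[:,60:600],cv2.imread('pics/w2.png')[:,60:600]]),(800,356)))"
```

```text
[ 0.54491235 -0.14243311  0.2998992 ] 2.8333 [ 1.11  0.53 -1.25  1.68  0.52  1.32  1.34]
rim [320.94856912 277.60038186]
knob [327.35233725 116.28404315]
ctr [321.75106952 190.57489825]
[0.63650527 0.24484717 0.20024264] 4.7 [ 0.22  0.77 -1.01  1.48  0.67  1.26  0.7 ] [322.83392992 208.51631409]
```

View pics/w1.png

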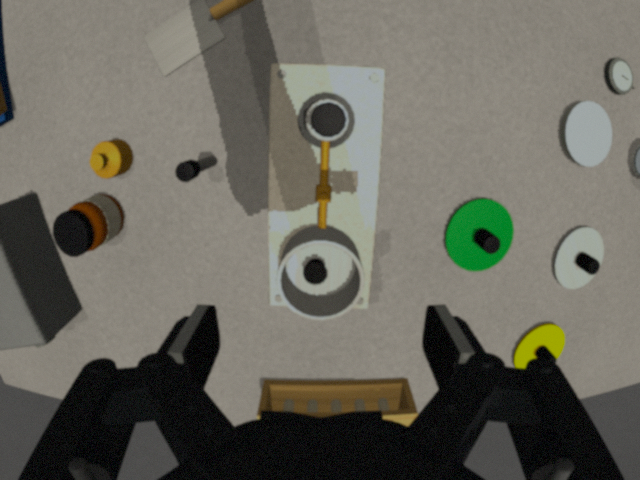

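View pics/w2.png

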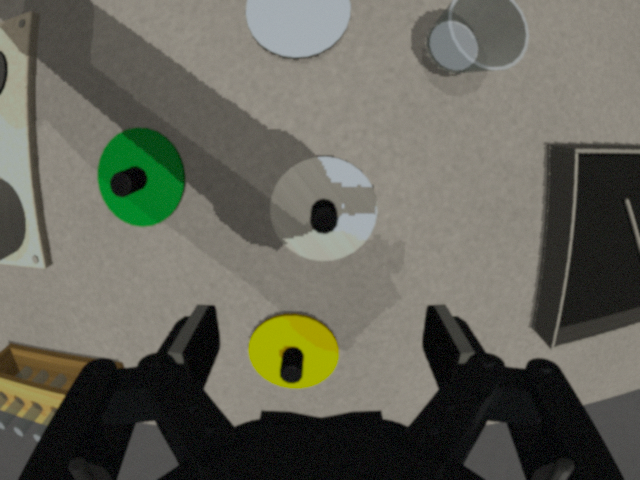

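w1: the rim's outer edge spans columns 276–362 and its bottom is at row 320. The pump knob is at (328,119). w2: the lid disc spans 270–377 × 155–262 and is centred at (323.5,208.5), matching the top-view position.

```bash
python3 - <<'E'
from h import *
z=np.load("p1.npz");P=(z["p"],z["R"]);im=cv2.imread("pics/w1.png")
m=(cv2.GaussianBlur(im,(3,3),0).max(2)<55).astype(np.uint8)
n,l,s,c=cv2.connectedComponentsWithStats(m[80:160,290:370])
i=l[40,38];print("knob blob",s[i],c[i]+[290,80]);k=c[i]+[290,80]
K=wray(k,.150,P);print("knob",K)
g=cv2.GaussianBlur(im,(3,3),0)
cv2.imwrite("pics/rim.png",cv2.resize(g[215:330,260:380],None,fx=4.5,fy=4.5,interpolation=2))
for u in[(276,275),(362,275),(319,320)]:print(wray(u,.078,P))
z=np.load("p2.npz");P=(z["p"],z["R"]);print("lid",wray((323.5,208.5),.010,P))
im=cv2.imread("pics/w2.png");m=(im.max(2)<50).astype(np.uint8);n,l,s,c=cv2.connectedComponentsWithStats(m[180:250,290:360]);i=l[36,33];print(s[i],wray(c[i]+[290,180],.030,P))
E
```

```text
knob blob [ 22  24  32  31 783] [327.31034483 119.13282248]
knob [ 0.46321643 -0.13799625  0.15      ]
[ 0.62512376 -0.19132245  0.078     ]
[ 0.62515566 -0.0988987   0.078     ]
[ 0.68084222 -0.14523367  0.078     ]
lid [0.63622485 0.24661788 0.01      ]
[ 21  20  26  32 679] [0.63797451 0.2463101  0.03      ]
```

View pics/rim.png

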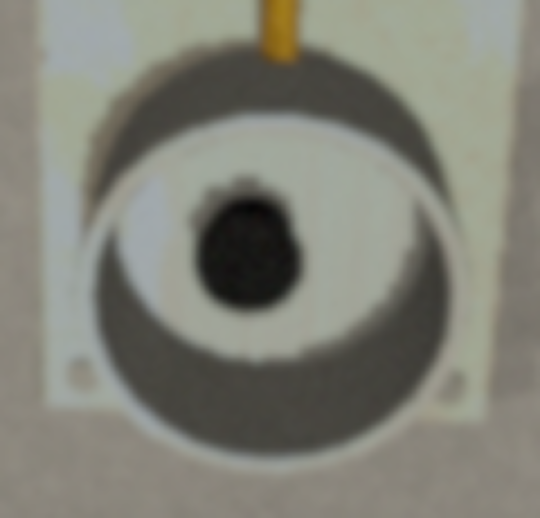

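The crop shows the rim's outer edge at columns 80–464 and rows 113–472 of the crop. That is 277.8–363.1 × 240.1–319.9 in the full picture.

```bash
python3 - <<'E'
from h import *
z=np.load("p1.npz");P=(z["p"],z["R"])
for u in[(277.8,281),(363.1,281),(320.4,240.1),(320.4,319.9)]:print(wray(u,.078,P))
o=down(np.pi/2)
L=np.array([.6370,.2464])
bot.move_linear([*L,.10],o,.15)
bot.move_linear([*L,.016],o,.08,stop_force=8)
print(sensors.get_tool_pos(),fz())
jaws.grip(0.0,40);print(sensors.get_finger_gap(),sensors.get_grasp_force(),fz(),sensors.get_tool_pos())
bot.move_linear([*L,.16],o,.1);bot.pause(.3)
print(sensors.get_finger_gap(),sensors.get_grasp_force(),fz(),np.round(sensors.get_wrist_torque(),2))
P=pose();print(P[0],sensors.get_time());cv2.imwrite("pics/w3.png",get_image("wrist"))
E
```

```text
[ 0.63221389 -0.18968445  0.078     ]
[ 0.63227062 -0.09740628  0.078     ]
[ 0.58561832 -0.14354262  0.078     ]
[ 0.68071002 -0.14365004  0.078     ]
[0.6374228  0.24675652 0.01669808] [-0.6 -0.7 -0.1]
0.2702865809877881 39.43341672420502 [-0.2 -0.2  2. ] [0.63722347 0.24656488 0.01635317]
0.2712874945213566 39.29064989089966 [-0.6 -0.1 -0.8] [-0.01  0.01  0.03]
[0.6369094  0.24637992 0.15975732] 9.2
```

View pics/w3.png

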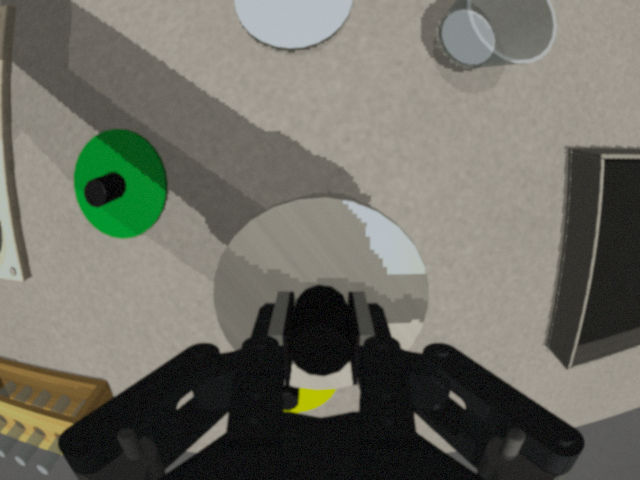

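The lid is held centred between the fingers, at columns 214–428 with its far edge at row 196.

```bash
python3 - <<'E'
from h import *
P=pose();o=down(np.pi/2)
z=P[0][2]-.0164+.011
e=wray((321,196),z,P);print("lid x off",e+[.05,0,0]-P[0], wray((214,285),z,P),wray((428,285),z,P))
off=(e+[.05,0,0]-P[0])[:2]
if np.abs(off).max()>.003: off*=0
C=np.array([.633,-.1435])-off
bot.move_linear([*C,.16],o,.2)
bot.move_linear([*C,.110],o,.1);bot.pause(.2);print(sensors.get_tool_pos(),fz())
print(bot.move_linear([*C,.087],o,.02,stop_force=5))
bot.pause(.2);print(sensors.get_tool_pos(),fz(),np.round(sensors.get_wrist_torque(),2),sensors.get_time())
cv2.imwrite("pics/s4.png",get_image("scene")[200:340,220:360])
a=cv2.imread("pics/s4.png");cv2.imwrite("pics/s4.png",cv2.resize(a,None,fx=4,fy=4))
E
```

```text
lid x off [ 0.00020952 -0.00058004 -0.0054    ] [0.62743165 0.197403   0.15443061] [0.62741596 0.29428069 0.15443061]
[ 0.63335978 -0.1429049   0.11080046] [ 1.   0.6 -1.8]
True
[ 0.63260748 -0.1428822   0.08929859] [-0.3  0.5  5.4] [-0.04  0.15 -0.05] 13.35
```

View pics/s4.png

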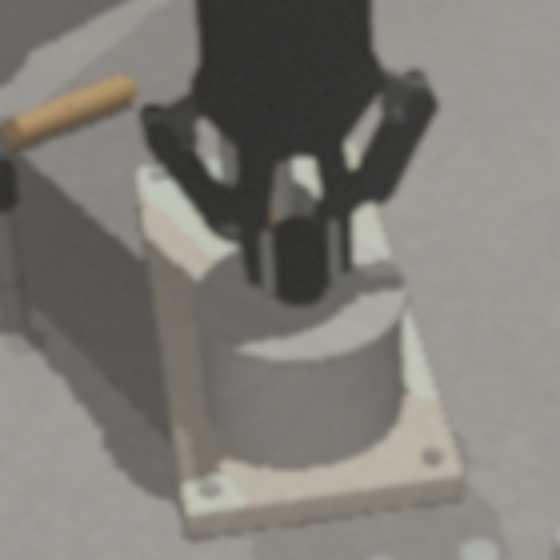

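The lid touched down at TCP z = 0.0893 (0.0894 expected when seated), and it looks level on the chamber. Releasing it.

```bash
python3 - <<'E'
from h import *
o=down(np.pi/2);p=np.array(sensors.get_tool_pos())
jaws.grip(1.0);bot.pause(.3)
bot.move_linear([p[0],p[1],.22],o,.15)
bot.move_linear([.4632,-.138,.25],o,.2);bot.pause(.2)
P=pose();im=get_image("wrist");cv2.imwrite("pics/w5.png",im);print(P[0],sensors.get_time(),fz())
u=wproj([.4632,-.138,.15],P);print(u,wproj([.633,-.1435,.12],P),wproj([.633,-.1435,.084],P))
x,y=(u-45).astype(int);m=(cv2.GaussianBlur(im,(3,3),0).max(2)<55).astype(np.uint8)[y:y+90,x:x+90]
n,l,s,c=cv2.connectedComponentsWithStats(m);i=l[45,45];k=c[i]+[x,y];print(s[i],k,"knob",wray(k,.148,P))
E
```

```text
[ 0.46383866 -0.13758836  0.24988531] 16.625 [ 0.6 -0.6 -0.3]
[321.00657789 238.69546227] [315.0672432  396.37616871] [315.47137133 373.60471051]
[  28   16   37   48 1422] [321.66385373 233.13642757] knob [ 0.45982345 -0.13754731  0.148     ]
```

View pics/w5.png

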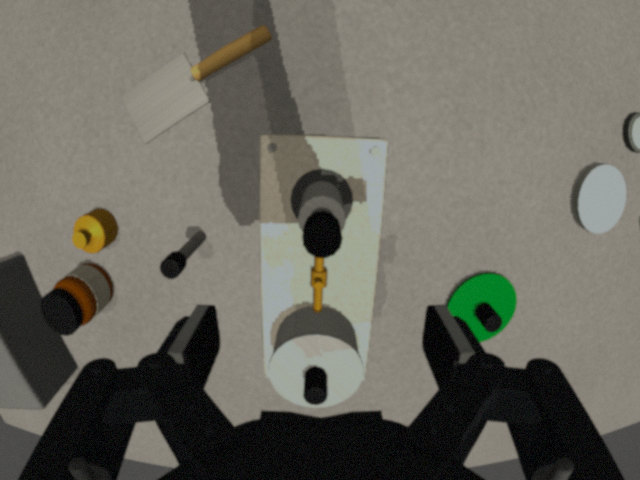

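The lid is seated, with its disc at (315,370) as predicted. The pump knob blob is at (322,233), which at mid-height gives (0.4632, -0.1375), in agreement with the first measurement. Grasping.

```bash
python3 - <<'E'
from h import *
o=down(np.pi/2);K=[.4632,-.1375]
bot.move_linear([*K,.17],o,.15)
print(bot.move_linear([*K,.119],o,.06,stop_force=8)); bot.pause(.2);print(sensors.get_tool_pos(),fz())
jaws.grip(0.0,40);bot.pause(.2)
print(sensors.get_finger_gap(),sensors.get_grasp_force(),fz(),np.round(sensors.get_wrist_torque(),2),sensors.get_tool_pos())
z0=sensors.get_tool_pos()[2]
print(bot.move_linear([*K,z0+.006],o,.02,stop_force=15));bot.pause(.2)
print(fz(),np.round(sensors.get_wrist_torque(),2),sensors.get_tool_pos(),z0,sensors.get_time())
E
```

```text
False
[ 0.46346433 -0.1376374   0.1193338 ] [-0.4  0.1 -0.1]
0.31798447133822677 39.3264502286911 [-1.1  1.6  2.9] [ 0.13  0.1  -0.  ] [ 0.46337587 -0.13741213  0.11915317]
False
[-0.2 -0.  -2.1] [-0.04  0.02 -0.  ] [ 0.46304374 -0.13750935  0.12504201] 0.11915317474902114 19.9333
```

Side forces are small, so I'll draw to 40 mm.

```bash
python3 - <<'E'
from h import *
o=down(np.pi/2);K=[.4632,-.1375]
for h in(.02,.04):
    print(bot.move_linear([*K,.1192+h],o,.025,stop_force=15));bot.pause(.3)
    print(fz(),np.round(sensors.get_wrist_torque(),2),sensors.get_tool_pos(),sensors.get_finger_gap(),sensors.get_grasp_force(),sensors.get_time())
a=get_image("scene")[150:350,180:400];cv2.imwrite("pics/s6.png",cv2.resize(a,None,fx=2.7,fy=2.7,interpolation=2))
E
```

```text
False
[ 0.3  0.1 -2.1] [-0.02 -0.   -0.01] [ 0.46310883 -0.13744834  0.13908525] 0.3192312785035054 39.43712890148163 20.9417
False
[-0.4 -0.  -2.9] [-0.04  0.01  0.02] [ 0.46314196 -0.13743975  0.15908891] 0.31959789283850976 39.43788707256317 22.1917
```

View pics/s6.png

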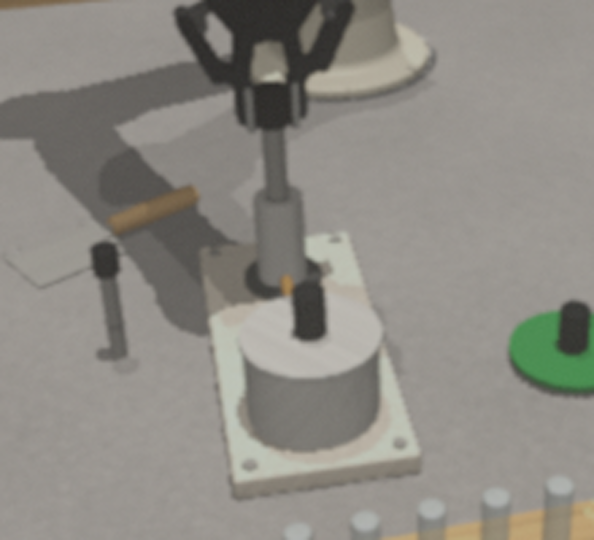

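The picture shows the lid seated level, with its disc at crop (310,330). The knob is held at (272,105), with about 64 mm of rod clear of the barrel's mouth, so the plunger is drawn about 40 mm. Handing in.

```bash
python3 -c "
from workcell import *
print(sign_off())"
```

```text
the job is handed in; nothing more can be done
None
```

The job is handed in at about 22 s: the lid is seated, level and let go on the chamber, and the plunger is held still, drawn 40 mm with only small side forces; the hand-in returned no verdict.

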